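# Fetch the strainer from behind the bottle and the jar

### The job

Stand the squeeze bottle and the lidded ceramic jar aside on the pale blue ridged mat, without moving the steel strainer behind them yet; then lift the strainer by its handle into the open terracotta pot, and only after that put the bottle back in the middle of its round wooden stand and the jar back in the middle of its square cork trivet. Set everything down upright and gently rather than dropping it, and leave the glass tumbler, the pepper mill and the pot where they stand.

Things in the scene. Friction and masses are not known exactly. Their poses are not given: they have to be found in the camera images.
- strainer: Steel mesh strainer basket, loose, 160 g: foot 62 mm wide, rim 80 mm wide at 45 mm height. Fixed arch handle: thin posts at x = +/-40 mm, level top bar along its x axis, 84 mm long, 10 mm wide (y), 100 to 112 mm above the foot; grip the bar's middle from above, closing along y. Stands on the counter behind the bottle and jar. Origin: centre of the foot's underside; z up.
- bottle: Ivory plastic squeeze bottle with red nozzle, loose, 220 g: upright round body 52 mm in diameter, straight to 108 mm, shoulder to 116 mm, slim nozzle to 136 mm. Grip the body at 85 to 100 mm height. Starts in the middle of the stand. Origin: centre of its underside; z up.
- jar: White ceramic jar, loose, 400 g: round, 60 mm in diameter, 80 mm high, sealed by a wooden lid (55 mm wide, 80 to 90 mm high, fixed to the jar) with a 20 mm knob up to 104 mm. Grip the ceramic body at about 65 mm height. Starts in the middle of the trivet. Origin: centre of its underside; z up.
- stand: The bottle's stand: flat round disc of dark wood, 80 mm in diameter, 20 mm high, fixed to the counter, to the front left or front right of the strainer. Origin: centre of its underside; its top is at z = 20 mm.
- trivet: The jar's trivet: flat square of cork, 78 x 78 mm, 12 mm high, fixed to the counter, on the other side from the stand. Origin: centre of its underside; its top is at z = 12 mm.
- mat: Side area: pale blue ridged mat of firm silicone, 220 mm (its x) by 160 mm (its y), fixed on the counter to the left or right. Ridges run along y, 12.5 mm apart; things stand on the ridge tops, 6 mm above its underside. Origin: centre of its underside. Bottle and jar fit on it side by side along x, e.g. at x = -55 and +55 mm.
- pot: Open round terracotta pot, loose, 900 g, on the other side from the mat: mouth 120 mm outside, 110 mm inside, 65 mm high, inner floor 6 mm above its underside, two lugs along its x reaching to 82 mm. The strainer stands inside on the floor with 15 mm to spare all round. Origin: centre of its underside; z up.
- tumbler: Bystander: green glass tumbler, 68 mm across at the mouth, 95 mm high, standing loose nearer the robot than the stand and the trivet. Origin: centre of its underside.
- mill: Bystander: dark wooden pepper mill, 54 mm across, 125 mm high, standing loose towards the far edge of the counter. Origin: centre of its underside. (A spring clamp on the edge itself is out of the way.)

How it is judged:
On the way, in this order (a step that is already met when the one before it is completed fails the run):
1. the bottle and the jar both stand upright on the mat, released, and the strainer has not been moved (by more than 25 mm) (x of bottle in the frame of mat between -0.105 and 0.105 m and y of bottle in the frame of mat between -0.075 and 0.075 m and z of bottle in the frame of mat between 0.002 and 0.01 m and linear speed of each of bottle, jar below 0.03 m/s and angle between each of bottle, jar's own z axis and vertical below 0.1 rad and contact force between the fingers and bottle below 0.05 N and x of jar in the frame of mat between -0.105 and 0.105 m and y of jar in the frame of mat between -0.075 and 0.075 m and z of jar in the frame of mat between 0.002 and 0.01 m and contact force between the fingers and jar below 0.05 N and distance of strainer from where it was at the start of the episode below 0.025 m), for 0.2 s.
2. the strainer stands in the pot, released, while the bottle and the jar are still on the mat (horizontal distance between strainer and pot below 0.022 m and z of strainer in the frame of pot between 0.002 and 0.012 m and linear speed of each of strainer, bottle, jar below 0.03 m/s and angle between each of strainer, bottle, jar's own z axis and vertical below 0.1 rad and contact force between the fingers and strainer below 0.05 N and x of bottle in the frame of mat between -0.105 and 0.105 m and y of bottle in the frame of mat between -0.075 and 0.075 m and z of bottle in the frame of mat between 0.002 and 0.01 m and contact force between the fingers and bottle below 0.05 N and x of jar in the frame of mat between -0.105 and 0.105 m and y of jar in the frame of mat between -0.075 and 0.075 m and z of jar in the frame of mat between 0.002 and 0.01 m and contact force between the fingers and jar below 0.05 N), for 0.2 s.
At the end, for the whole second after the job is handed in: The strainer stands upright on the floor inside the pot, the bottle stands upright on the stand within 12 mm of its centre, the jar upright on the trivet within 12 mm of its centre, the pot upright; all released and at rest (horizontal distance between strainer and pot below 0.022 m and z of strainer in the frame of pot between 0.002 and 0.012 m and linear speed of each of strainer, bottle, jar below 0.03 m/s and angle between each of strainer, bottle, jar, pot's own z axis and vertical below 0.1 rad and contact force between the fingers and strainer below 0.05 N and horizontal distance between bottle and stand below 0.012 m and z of bottle in the frame of stand between 0.016 and 0.024 m and contact force between the fingers and bottle below 0.05 N and horizontal distance between jar and trivet below 0.012 m and z of jar in the frame of trivet between 0.008 and 0.016 m and contact force between the fingers and jar below 0.05 N); the robot touches nothing.
It fails at once if the glass tumbler or the pepper mill is shifted by more than 25 mm (distance of any of tumbler, mill from where it was at the start of the episode above 0.025 m).
It fails at once if the pot is shifted by more than 35 mm or tipped (distance of pot from where it was at the start of the episode above 0.035 m or angle between pot's own z axis and vertical above 0.3 rad).
It fails at once if the bottle, the jar or the strainer is tipped by more than 0.7 rad (knocked over) (angle between any of bottle, jar, strainer's own z axis and vertical above 0.7 rad).
It fails at once if the bottle, the jar or the strainer is dropped: it moves faster than 0.6 m/s with no finger on it (a fall of about 18 mm or more) ((linear speed of bottle above 0.6 m/s and contact force between the fingers and bottle below 0.05 N) or (linear speed of jar above 0.6 m/s and contact force between the fingers and jar below 0.05 N) or (linear speed of strainer above 0.6 m/s and contact force between the fingers and strainer below 0.05 N)).
It also fails if it takes over 138 s, if anything falls off the work surface, if the arm or the gripper's body presses on something with over 40 N, if the wrist force passes 120 N, or if a joint passes its speed limit or range.

### The arm

A 6-joint arm with a two-finger parallel gripper is mounted at the origin on the work surface. World frame = base frame: x ahead of the robot, y to its left, z up, the work surface at z = 0. Lengths are in m, angles in rad, forces in N, time in s.
With the tool pointing down it reaches from about 0.325 to 0.775 m from the base axis. Payload 5.5 kg.
Tool frame: the origin (TCP) lies midway between the tips of the shut fingers; the grasp point (between the pads) lies 19 mm behind it; z points along the fingers, y is the line along which they close (so a half turn about z gives the same grasp; the last joint's range is limited). The gripper opens to 85 mm and grips with 20 to 120 N. Pads are 22 mm wide; open, the fingers measure 114 mm over their backs; the gripper's body (76 mm by 85 mm) begins 54 mm behind the grasp point. The pads swing forward as they close: fully open they stand 13 mm farther back than shut.
Start: joints at [-1.224, 0.091, 1.231, -0, 1.82, -0.057], TCP at [0.236, -0.552, 0.231] pointing down, gripper open.
Joint ranges: [-2.87, 2.87], [-0.86, 2.18], [0.17, 2.46], [-1.51, 4.65], [0.06, 2.69], [-2.65, 2.65]. Speed limits (rad/s): [2.57, 2.57, 3.01, 3.14, 3.14, 3.14].

### API

Orientations are given as a rotation vector (axis times angle).
In Python, from bench import readout, vision, job gives the robot as it stands.
- The arm moves only by the tool move_arm, never from a script. Its argument "series" is a list that holds one entry, the list of rows, each a list of 5 numbers: the shift along the tool's x, y, z in m, then the turn about the tool's z in degrees, then the opening, from 0 (shut) to 1 (fully open). In form: [[[x, y, z, roll, jaw], ...]]. A call has exactly 5 rows; each row is the pose to reach, as a shift and turn from the pose commanded when the call began, along the tool's axes at that moment; what a row does not reach only later rows make up. A row lasts 1/8 s, in which the tool goes at most 62.5 mm and 10.7 degrees, less where a joint would pass 70% of its speed; a pose out of reach is approached as far as the arm can. A call with a gripper value outside its range is refused whole. The fingers move at their own pace and stop on an object; the grip force is fixed at half the most. Time passes only in rows, so rows that repeat a pose let the fingers close, or fill a call up. It gives the time, the measured TCP pose, the force, the opening and the grip force at its end, in the units of the state.
- readout.read_state(): the state, without advancing time (a new reading comes with each control period).
- vision.camera(name): name is "side" or "top"; returns a dict with "img" (480x640x3 uint8, red, green, blue), "K" (3x3 intrinsics, pixels), "dist_coeffs" ([k1, k2, p1, p2, k3] as OpenCV has them; the pictures are not rectified), "camera_from_world" (4x4, takes a point from world to camera coordinates). Camera axes: x right, y down, z forward; pixel columns grow to the right and rows downward; lengths in m; the calibration is good to about 2 mm. A picture is of the moment at which its call begins. There is no depth.
- job.finish_job(): hands the job in; it is judged then, once.
Trained networks look in the newest picture that a camera, given by its name, has taken for a name from the list of things; names that differ only in an ending like _2 or _b are one class to them, and where a whole thing is asked for, a point or a joint stands for the part that bears it (a point fixed in the world has none). Each returns a list of dicts, best first, with "score" (0 to 1); they miss things now and then, are a little off and sometimes report something else, mostly with a low value. They report only what shows in the picture. A call takes as long as a camera call.
- vision.find_in(camera, query): "at" ([x, y, z] in m, in the coordinates of the camera as it stood for that picture, good to about 4 mm: the middle of the surface that is visible of it).
- vision.regions_of(camera, query): "region" (480x640 bool, what is visible of it).
- vision.landmark_of(camera, query): "at" ([x, y, z] in m, in the coordinates of the camera as it stood for that picture, good to about 4 mm: a listed point, or the origin of a listed thing).
The state is a dict: "t": time; "joints": joint angles; "qvel": joint speeds; "joint_efforts": joint torques, N m; "tool_pos": TCP position; "ee_rot": TCP orientation; "contact_force": force on the tool from outside, world axes, zero at the start; "torque": the same for the moment, N m; "grip_width": opening from 0.0 (shut) to 1.0 (fully open); "grip_force": force on a finger pad.
Only numpy, scipy, OpenCV 4.12 (cv2) and the standard library are available. Lean on these libraries where they do the work, as an engineer would, in place of code of your own. Each camera call takes 0.05 s, during which the arm holds its last target. There are 200 camera calls.

## Working session

There is one attempt and no reset: what is moved stays moved. The work goes in short steps, Python scripts to look and compute and a tool call to move; the robot and the scene stay as the last step left them, time stands still between calls to the robot, and variables do not carry over. Pictures are saved under pics/ and viewed, at most 14 in all, crops included, and the job is handed in when it is done.

Besides the shell and the picture viewer there is one more tool, called by a JSON object that holds its "api" and its "payload", one argument or row to a line. move_arm: Moves the arm, as the interface text tells. Its arguments: {"type":"object","properties":{"series":{"type":"array","items":{"type":"array","items":{"type":"array","items":{"type":"number"}}}}},"required":["series"]}

```bash
mkdir -p pics; cat > h.py <<'E'
import numpy as np, cv2
from bench import readout, vision, job
from scipy.spatial.transform import Rotation as R
def snap(cam,fn=None):
    c=vision.camera(cam)
    if fn: cv2.imwrite('pics/'+fn,cv2.cvtColor(c['img'],cv2.COLOR_RGB2BGR))
    return c
def w(c,p):
    T=np.linalg.inv(np.array(c['camera_from_world'])); return T[:3,:3]@np.array(p)+T[:3,3]
def lm(cam,c,names):
    for n in names:
        for f in ('landmark_of','find_in'):
            r=getattr(vision,f)(cam,n)[:2]
            print(cam,n,f[:4],[(np.round(w(c,d['at']),3).tolist(),round(d['score'],2)) for d in r])
def st():
    s=readout.read_state()
    print('t',round(s['t'],2),'pos',np.round(s['tool_pos'],4),'R',np.round(R.from_rotvec(s['ee_rot']).as_matrix(),3).tolist(),'grip',s['grip_width'],s['grip_force'],'F',np.round(s['contact_force'],1))
    return s
def ray(c,uv):
    p=cv2.undistortPoints(np.array([[uv]],float),np.array(c['K']),np.array(c['dist_coeffs']))[0,0]
    T=np.linalg.inv(np.array(c['camera_from_world'])); return T[:3,3],T[:3,:3]@np.array([*p,1])
def atz(c,uv,z):
    o,d=ray(c,uv); return o+d*(z-o[2])/d[2]
def proj(c,P):
    T=np.array(c['camera_from_world']); rv=cv2.Rodrigues(T[:3,:3])[0]
    return cv2.projectPoints(np.array(P,float).reshape(-1,1,3),rv,T[:3,3],np.array(c['K']),np.array(c['dist_coeffs']))[0][:,0]
E
python3 - <<'E'
from h import *
N=['strainer','bottle','jar','stand','trivet','mat','pot','tumbler','mill']
for cam in ('top','side'):
    c=snap(cam,cam+'0.png'); print(np.round(np.linalg.inv(c['camera_from_world'])[:3,3],2)); lm(cam,c,N)
st()
E
```

```text
[ 0.4  -0.01  0.91]
top strainer land [([0.624, 0.018, 0.003], 0.87)]
top strainer find [([0.626, 0.021, 0.03], 0.87), ([0.731, -0.232, 0.082], 0.47)]
top bottle land [([0.529, 0.026, 0.022], 0.66)]
top bottle find [([0.523, 0.025, 0.132], 0.85)]
top jar land [([0.58, -0.066, 0.013], 0.74)]
top jar find [([0.573, -0.066, 0.102], 0.87), ([0.525, 0.025, 0.132], 0.49)]
top stand land [([0.527, 0.028, -0.002], 0.95)]
top stand find [([0.508, 0.019, 0.018], 0.62)]
top trivet land [([0.579, -0.068, 0.001], 0.87)]
top trivet find [([0.558, -0.055, 0.013], 0.7), ([0.511, 0.02, 0.017], 0.48)]
top mat land [([0.516, -0.322, 0.004], 0.98)]
top mat find [([0.511, -0.323, 0.009], 0.97)]
top pot land [([0.5, 0.305, -0.001], 0.9), ([0.53, 0.026, 0.021], 0.39)]
top pot find [([0.501, 0.317, 0.017], 0.66)]
top tumbler land [([0.402, -0.036, -0.001], 0.62), ([0.58, -0.068, -0.0], 0.56)]
top tumbler find [([0.399, -0.038, 0.035], 0.78)]
top mill land [([0.74, -0.24, -0.002], 0.63)]
top mill find [([0.732, -0.228, 0.083], 0.78)]
[0.27 0.82 0.64]
side strainer land [([0.531, 0.028, -0.001], 0.7), ([0.627
[... 413 characters left out ...]
]
side trivet find [([0.593, -0.033, 0.013], 0.67)]
side mat land [([0.522, -0.325, -0.002], 0.87)]
side mat find [([0.514, -0.315, 0.003], 0.97), ([0.402, -0.013, 0.069], 0.38)]
side pot land [([0.495, 0.31, 0.001], 0.77), ([0.399, -0.041, -0.0], 0.49)]
side pot find [([0.497, 0.3, 0.037], 0.97)]
side tumbler land [([0.4, -0.038, -0.001], 0.6)]
side tumbler find [([0.397, -0.018, 0.069], 0.82), ([0.497, 0.302, 0.038], 0.6)]
side mill land [([0.745, -0.24, -0.001], 0.88), ([0.532, 0.028, -0.005], 0.38)]
side mill find [([0.74, -0.223, 0.06], 0.85)]
t 1.9 pos [ 0.2358 -0.5517  0.2312] R [[0.92, 0.393, 0.0], [0.393, -0.92, 0.0], [0.0, -0.0, -1.0]] grip 1.0013725990485272 0.0 F [-0.3 -1.   0.7]
```

View pics/top0.png

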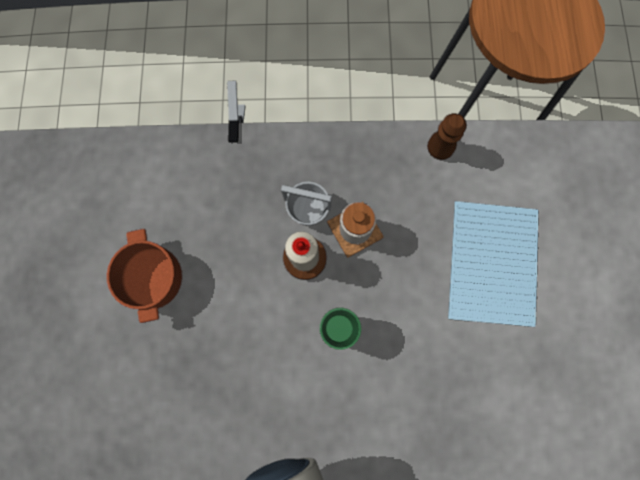

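View pics/side0.png

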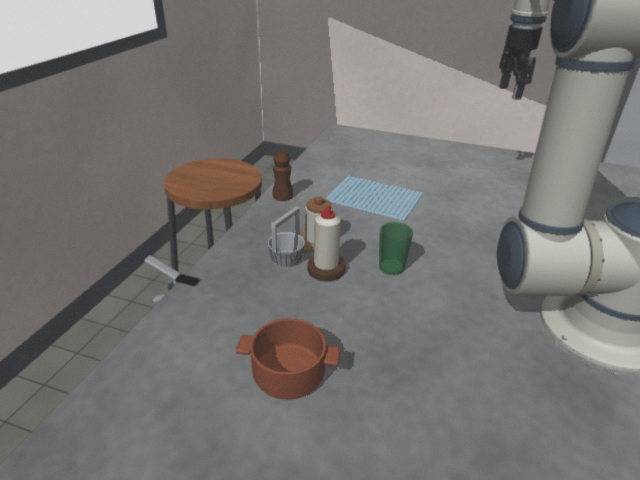

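The top view agrees with the networks: bottle (302,247), jar (357,220), strainer (307,203), pot (150,275), mat (495,265), with world x pointing up in the image and y to the left. In the side view everything is upright and the strainer's bar runs roughly along y. Bottle goes first, gripped along about -105°.

```bash
cat >> h.py <<'E'
def go(x,y,z,ya=None):
    "shift in tool axes and roll from current measured pose to target; ya: angle of tool y (deg)"
    s=readout.read_state(); M=R.from_rotvec(s['ee_rot']).as_matrix()
    d=M.T@(np.array([x,y,z])-s['tool_pos']); a=np.degrees(np.arctan2(M[1,1],M[0,1]))
    print('t',round(s['t'],2),'pos',np.round(s['tool_pos'],4),'ya',round(a,1),'grip',round(s['grip_width'],3),round(s['grip_force'],1),'-> mm',np.round(d*1000,1),'len',round(np.linalg.norm(d)*1000),'roll',None if ya is None else round((a-ya+180)%360-180,1))
E
python3 -c "
from h import *
go(.53,.0265,.21,-105)"
```

```text
t 1.9 pos [ 0.2358 -0.5517  0.2312] ya -66.9 grip 1.001 0.0 -> mm [ 497.8 -416.1   21.3] len 649 roll 38.1
```

{"api": "move_arm", "payload": {
  "series": [
    [[0.045,-0.0375,0,0,1],[0.09,-0.075,0,0,1],[0.135,-0.1125,0,0,1],[0.18,-0.15,0,0,1],[0.225,-0.188,0,0,1]]
  ]
}}

```text
t: 2.52
tool_pos: [0.3693, -0.2888, 0.2315]
ee_rot: [3.077, 0.629, 0.001]
contact_force: [1.2, -0.1, -1.1]
grip_width: 0.995
grip_force: 0.0
```

{"api": "move_arm", "payload": {
  "series": [
    [[0.045,-0.0375,0,9,1],[0.09,-0.075,0,18,1],[0.135,-0.1125,0,27,1],[0.18,-0.15,0,34,1],[0.225,-0.188,0,38,1]]
  ]
}}

```text
t: 3.15
tool_pos: [0.5024, -0.0272, 0.2316]
ee_rot: [3.114, -0.411, 0.002]
contact_force: [0.7, -0.7, 0.2]
grip_width: 0.998
grip_force: 0.0
```

```bash
python3 -c "
from h import *
go(.53,.0265,.21,-105)"
```

```text
t 3.15 pos [ 0.5024 -0.0272  0.2316] ya -105.0 grip 0.998 0.0 -> mm [ 12.7 -59.   21.6] len 64 roll -0.0
```

{"api": "move_arm", "payload": {
  "series": [
    [[0.006,-0.03,0,0,1],[0.0127,-0.059,0.01,0,1],[0.0127,-0.059,0.05,0,1],[0.0127,-0.059,0.09,0,1],[0.0127,-0.059,0.11,0,1]]
  ]
}}

```text
t: 3.78
tool_pos: [0.5282, 0.0247, 0.1187]
ee_rot: [3.115, -0.406, -0.005]
contact_force: [-0.8, 0.1, 0.7]
grip_width: 1.0
grip_force: 0.0
```

```bash
python3 -c "
from h import *
go(.53,.0265,.09,-105);c=snap('side','s1.png')
c=snap('top');im=c['img'][180:330,220:420];cv2.imwrite('pics/t1.png',cv2.resize(im,None,fx=3,fy=3)[:,:,::-1])"
```

```text
t 3.77 pos [0.5282 0.0247 0.1187] ya -104.9 grip 1.0 0.0 -> mm [ 1.4 -2.2 28.7] len 29 roll 0.1
```

View pics/s1.png

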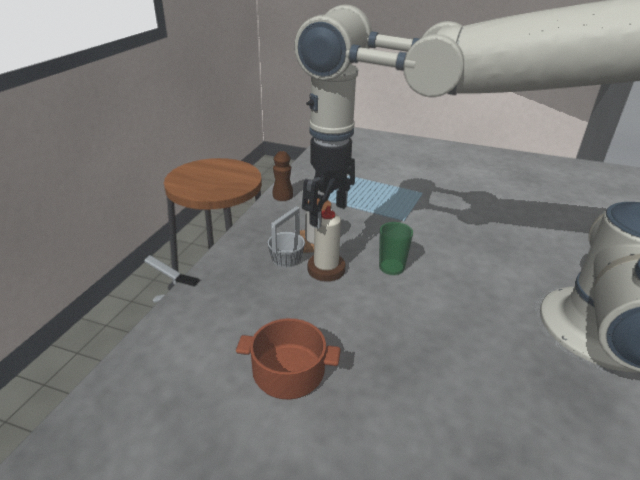

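The fingers straddle the nozzle at (329,212), but I want to check the sideways alignment by projection.

```bash
python3 -c "
from h import *
c=snap('side')
print(proj(c,[[.528,.025,.119],[.54,.07,.13],[.516,-.02,.13],[.53,.0265,.156],[.53,.0265,.02]]).round(0).tolist())
s=c['img'][150:300,260:400];cv2.imwrite('pics/s2.png',cv2.resize(s,None,fx=4,fy=4)[:,:,::-1])"
```

```text
[[328.0, 222.0], [315.0, 228.0], [341.0, 208.0], [328.0, 206.0], [326.0, 262.0]]
```

View pics/s2.png

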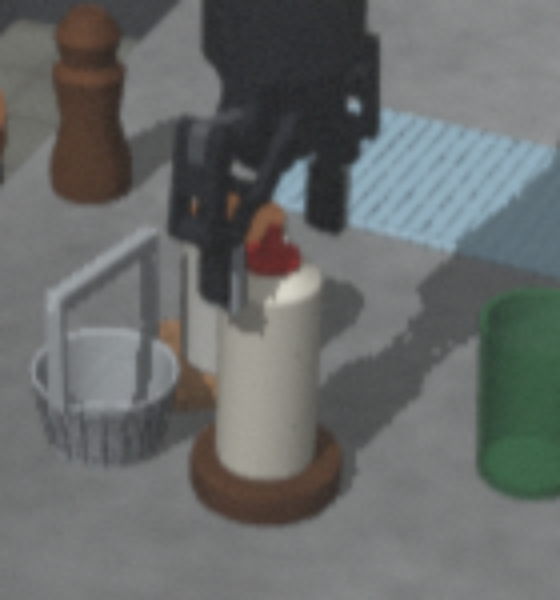

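The near finger is at (314,225), as projected, and the bottle axis matches at about 327. Descending and gripping.

{"api": "move_arm", "payload": {
  "series": [
    [[0.001,-0.001,0.012,0,1],[0.001,-0.001,0.022,0,1],[0.001,-0.001,0.03,0,1],[0.001,-0.001,0.03,0,1],[0.001,-0.001,0.03,0,0.5]]
  ]
}}

```text
t: 4.55
tool_pos: [0.5306, 0.0253, 0.0915]
ee_rot: [-3.115, 0.406, -0.001]
contact_force: [-0.3, -0.7, 0.2]
grip_width: 0.816
grip_force: 0.0
```

{"api": "move_arm", "payload": {
  "series": [
    [[0,0,0,0,0.3],[0,0,0,0,0.3],[0,0,0,0,0.2],[0,0,0,0,0.2],[0,0,0,0,0.2]]
  ]
}}

```text
t: 5.18
tool_pos: [0.531, 0.0254, 0.0922]
ee_rot: [-3.115, 0.406, -0.003]
contact_force: [1.3, 0.9, 5.6]
grip_width: 0.59
grip_force: 63.2
```

```bash
python3 -c "
from h import *
go(.463,-.32,.22,-105)"
```

```text
t 5.17 pos [0.531  0.0254 0.0922] ya -104.9 grip 0.59 63.2 -> mm [  23.1  351.2 -128. ] len 375 roll 0.1
```

{"api": "move_arm", "payload": {
  "series": [
    [[0,0,-0.01,0,0.2],[0,0,-0.04,0,0.2],[0,0,-0.08,0,0.2],[0,0,-0.115,0,0.2],[0.001,0.02,-0.128,0,0.2]]
  ]
}}

```text
t: 5.8
tool_pos: [0.5266, 0.0058, 0.2212]
ee_rot: [-3.116, 0.403, -0.003]
contact_force: [0.4, 0.1, -3.1]
grip_width: 0.589
grip_force: 63.1
```

{"api": "move_arm", "payload": {
  "series": [
    [[0.003,0.05,0,0,0.2],[0.007,0.105,0,0,0.2],[0.011,0.16,0,0,0.2],[0.015,0.215,0,0,0.2],[0.019,0.265,0,0,0.2]]
  ]
}}

```text
t: 6.42
tool_pos: [0.4747, -0.2579, 0.2175]
ee_rot: [-3.114, 0.408, 0.005]
contact_force: [0.7, -0.1, -2.8]
grip_width: 0.592
grip_force: 63.2
```

```bash
python3 -c "
from h import *
go(.463,-.32,.077,-105)"
```

```text
t 6.42 pos [ 0.4747 -0.2579  0.2175] ya -104.9 grip 0.592 63.2 -> mm [  5.2  63.1 140.4] len 154 roll 0.1
```

{"api": "move_arm", "payload": {
  "series": [
    [[0.003,0.035,0.01,0,0.2],[0.005,0.06,0.04,0,0.2],[0.005,0.061,0.08,0,0.2],[0.005,0.061,0.11,0,0.2],[0.005,0.061,0.122,0,0.2]]
  ]
}}

```text
t: 7.05
tool_pos: [0.4634, -0.3152, 0.0932]
ee_rot: [-3.112, 0.408, 0.01]
contact_force: [0.1, 0.9, -3.6]
grip_width: 0.587
grip_force: 63.2
```

```bash
python3 -c "
from h import *
go(.463,-.32,.078,-105)"
```

```text
t 7.05 pos [ 0.4634 -0.3152  0.0932] ya -104.9 grip 0.587 63.2 -> mm [ 1.   4.8 15.2] len 16 roll 0.1
```

{"api": "move_arm", "payload": {
  "series": [
    [[0,0,0.005,0,0.2],[0,0,0.009,0,0.2],[0,0,0.012,0,0.2],[0,0,0.014,0,0.2],[0,0,0.014,0,0.2]]
  ]
}}

```text
t: 7.68
tool_pos: [0.466, -0.3155, 0.0835]
ee_rot: [3.115, -0.406, 0.0]
contact_force: [0.7, 0.0, -3.3]
grip_width: 0.588
grip_force: 63.3
```

{"api": "move_arm", "payload": {
  "series": [
    [[0,0,0.002,0,0.2],[0,0,0.004,0,0.2],[0,0,0.005,0,0.2],[0,0,0.006,0,0.2],[0,0,0.006,0,0.2]]
  ]
}}

```text
t: 8.3
tool_pos: [0.4661, -0.3156, 0.0782]
ee_rot: [3.115, -0.406, 0.001]
contact_force: [-1.5, 2.5, 3.3]
grip_width: 0.592
grip_force: 63.8
```

{"api": "move_arm", "payload": {
  "series": [
    [[0,0,0,0,0.7],[0,0,0,0,1],[0,0,0,0,1],[0,0,0,0,1],[0,0,-0.01,0,1]]
  ]
}}

```text
t: 8.93
tool_pos: [0.4654, -0.3152, 0.0866]
ee_rot: [-3.114, 0.406, 0.003]
contact_force: [0.2, 0.3, 0.1]
grip_width: 0.996
grip_force: 0.0
```

{"api": "move_arm", "payload": {
  "series": [
    [[0,0,-0.02,0,1],[0,0,-0.06,0,1],[0,0,-0.1,0,1],[0,-0.03,-0.12,0,1],[0,-0.08,-0.12,0,1]]
  ]
}}

```text
t: 9.55
tool_pos: [0.4872, -0.239, 0.212]
ee_rot: [3.112, -0.41, 0.01]
contact_force: [0.2, 0.8, -0.0]
grip_width: 1.001
grip_force: 0.0
```

```bash
python3 -c "
from h import *
c=snap('top');lm('top',c,['bottle','jar']);c=snap('side');lm('side',c,['bottle','jar'])
go(.58,-.067,.21,-67)"
```

```text
top bottle land []
top bottle find [([0.462, -0.313, 0.118], 0.73)]
top jar land [([0.58, -0.068, 0.011], 0.77)]
top jar find [([0.575, -0.066, 0.099], 0.95)]
side bottle land [([0.467, -0.314, 0.007], 0.95)]
side bottle find [([0.462, -0.298, 0.076], 0.79)]
side jar land [([0.581, -0.074, 0.009], 0.64)]
side jar find [([0.572, -0.049, 0.07], 0.67)]
t 10.05 pos [ 0.4861 -0.239   0.2071] ya -104.9 grip 0.999 0.0 -> mm [  46.4 -190.4   -2.9] len 196 roll -37.9
```

{"api": "move_arm", "payload": {
  "series": [
    [[0.012,-0.048,0,-8,1],[0.024,-0.098,0,-17,1],[0.036,-0.147,0,-26,1],[0.0455,-0.189,0,-34,1],[0.0455,-0.189,0,-38,1]]
  ]
}}

```text
t: 10.68
tool_pos: [0.5797, -0.0649, 0.2065]
ee_rot: [-3.075, -0.639, 0.001]
contact_force: [-1.0, -1.6, -0.5]
grip_width: 1.001
grip_force: 0.0
```

```bash
python3 -c "
from h import *
go(.58,-.068,.055,-67)"
```

```text
t 10.68 pos [ 0.5797 -0.0649  0.2065] ya -66.5 grip 1.001 0.0 -> mm [ -0.9   3.2 151.5] len 152 roll 0.5
```

{"api": "move_arm", "payload": {
  "series": [
    [[-0.001,0.003,0.03,0,1],[-0.001,0.003,0.07,0,1],[-0.001,0.003,0.11,0,1],[-0.001,0.003,0.135,0,1],[-0.001,0.003,0.147,0,1]]
  ]
}}

```text
t: 11.3
tool_pos: [0.5781, -0.0708, 0.0581]
ee_rot: [-3.077, -0.628, 0.005]
contact_force: [-0.1, 0.7, -0.8]
grip_width: 1.002
grip_force: 0.0
```

{"api": "move_arm", "payload": {
  "series": [
    [[0,0,0.002,0,1],[0,0,0.002,0,0.6],[0,0,0.002,0,0.4],[0,0,0.002,0,0.3],[0,0,0.002,0,0.3]]
  ]
}}

```text
t: 11.92
tool_pos: [0.5801, -0.0702, 0.0605]
ee_rot: [3.077, 0.63, 0.005]
contact_force: [-0.7, 2.4, 6.5]
grip_width: 0.681
grip_force: 65.8
```

```bash
python3 -c "
from h import *
go(.577,-.33,.16,-67)"
```

```text
t 11.93 pos [ 0.5801 -0.0702  0.0605] ya -66.8 grip 0.681 65.8 -> mm [-104.8  237.8  -99.5] len 278 roll 0.2
```

{"api": "move_arm", "payload": {
  "series": [
    [[0,0,-0.01,0,0.3],[0,0,-0.035,0,0.3],[0,0,-0.07,0,0.3],[-0.01,0.022,-0.095,0,0.3],[-0.03,0.068,-0.1,0,0.3]]
  ]
}}

```text
t: 12.55
tool_pos: [0.5791, -0.1442, 0.1608]
ee_rot: [3.076, 0.635, 0.005]
contact_force: [0.2, -1.8, -5.3]
grip_width: 0.683
grip_force: 65.8
```

{"api": "move_arm", "payload": {
  "series": [
    [[-0.02,0.045,0,0,0.3],[-0.04,0.09,0,0,0.3],[-0.058,0.132,0,0,0.3],[-0.07,0.16,0,0,0.3],[-0.075,0.17,0,0,0.3]]
  ]
}}

```text
t: 13.18
tool_pos: [0.5751, -0.3323, 0.1568]
ee_rot: [-3.077, -0.626, 0.003]
contact_force: [0.6, 0.0, -5.0]
grip_width: 0.683
grip_force: 65.9
```

```bash
python3 -c "
from h import *
go(.577,-.33,.0545,-67)"
```

```text
t 13.18 pos [ 0.5751 -0.3323  0.1568] ya -67.0 grip 0.683 65.9 -> mm [  2.9  -1.2 102.3] len 102 roll -0.0
```

{"api": "move_arm", "payload": {
  "series": [
    [[0,0,0.02,0,0.3],[0,0,0.05,0,0.3],[0,0,0.075,0,0.3],[0,0,0.088,0,0.3],[0,0,0.092,0,0.3]]
  ]
}}

```text
t: 13.8
tool_pos: [0.5757, -0.3291, 0.0647]
ee_rot: [-3.076, -0.631, 0.003]
contact_force: [0.9, 0.2, -4.1]
grip_width: 0.685
grip_force: 65.9
```

{"api": "move_arm", "payload": {
  "series": [
    [[0,0,0.002,0,0.3],[0,0,0.004,0,0.3],[0,0,0.006,0,0.3],[0,0,0.008,0,0.3],[0,0,0.008,0,0.3]]
  ]
}}

```text
t: 14.42
tool_pos: [0.5759, -0.3305, 0.0581]
ee_rot: [-3.078, -0.63, 0.0]
contact_force: [0.2, 0.2, -5.4]
grip_width: 0.68
grip_force: 65.9
```

{"api": "move_arm", "payload": {
  "series": [
    [[0,0,0.002,0,0.3],[0,0,0.003,0,0.3],[0,0,0.004,0,0.3],[0,0,0.004,0,0.3],[0,0,0.004,0,0.3]]
  ]
}}

```text
t: 15.05
tool_pos: [0.5761, -0.3305, 0.0546]
ee_rot: [3.078, 0.63, 0.0]
contact_force: [-0.8, 1.2, -1.7]
grip_width: 0.685
grip_force: 66.1
```

{"api": "move_arm", "payload": {
  "series": [
    [[0,0,0.001,0,0.3],[0,0,0.001,0,0.8],[0,0,0.001,0,1],[0,0,0.001,0,1],[0,0,0.001,0,1]]
  ]
}}

```text
t: 15.68
tool_pos: [0.5761, -0.3306, 0.0533]
ee_rot: [3.078, 0.63, 0.0]
contact_force: [0.2, -0.0, -0.1]
grip_width: 0.999
grip_force: 0.0
```

{"api": "move_arm", "payload": {
  "series": [
    [[0,0,-0.02,0,1],[0,0,-0.06,0,1],[0,0,-0.11,0,1],[0.01,-0.03,-0.16,0,1],[0.03,-0.07,-0.17,0,1]]
  ]
}}

```text
t: 16.3
tool_pos: [0.577, -0.2551, 0.2309]
ee_rot: [3.072, 0.625, 0.013]
contact_force: [1.1, 1.1, 0.2]
grip_width: 0.998
grip_force: 0.0
```

```bash
python3 -c "
from h import *
c=snap('top','t3.png');lm('top',c,['bottle','jar','strainer','mat','pot'])
cv2.imwrite('pics/t3c.png',cv2.resize(c['img'][150:260,240:380],None,fx=5,fy=5)[:,:,::-1])
c2=snap('side');lm('side',c2,['bottle','jar','strainer'])
cv2.imwrite('pics/s3c.png',cv2.resize(c2['img'][190:290,240:340],None,fx=5,fy=5)[:,:,::-1])
go(.626,.018,.23)"
```

```text
top bottle land []
top bottle find []
top jar land []
top jar find [([0.564, -0.347, 0.098], 0.55)]
top strainer land [([0.624, 0.019, 0.001], 0.87)]
top strainer find [([0.624, 0.019, 0.035], 0.66), ([0.527, 0.026, 0.017], 0.36)]
top mat land []
top mat find [([0.554, -0.357, 0.01], 0.76)]
top pot land [([0.503, 0.31, -0.001], 0.83)]
top pot find [([0.502, 0.315, 0.019], 0.9), ([0.625, 0.021, 0.032], 0.28)]
side bottle land [([0.468, -0.312, 0.007], 0.7)]
side bottle find [([0.465, -0.298, 0.078], 0.64)]
side jar land [([0.578, -0.335, 0.004], 0.96), ([0.625, 0.019, 0.001], 0.37)]
side jar find [([0.573, -0.311, 0.06], 0.94)]
side strainer land [([0.627, 0.023, -0.002], 0.72)]
side strainer find [([0.628, 0.022, 0.035], 0.63)]
t 17.2 pos [ 0.5761 -0.2543  0.2233] ya -66.9 grip 1.003 0.0 -> mm [ 152.9 -230.9   -6.7] len 277 roll None
```

View pics/t3c.png

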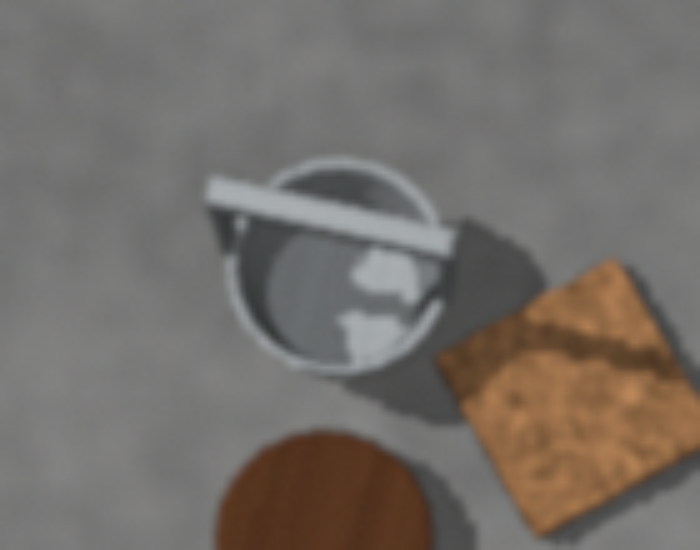

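View pics/s3c.png

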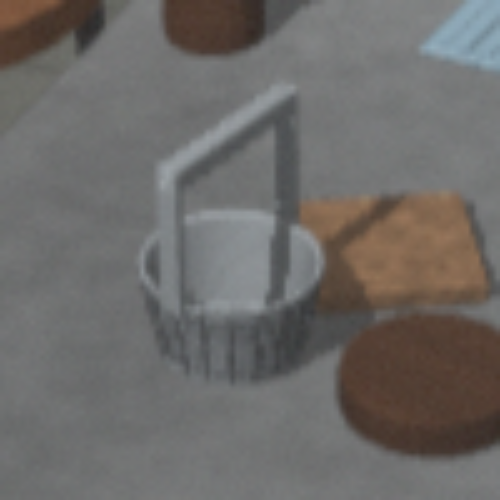

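Top crop: the bar runs from (281.6,188) to (330.4,198.4). The stand and trivet are now empty and clearly visible. I'll work out the bar pose and refine the stand, trivet and pot centres from their regions.

```bash
python3 -c "
from h import *
c=snap('top')
a=atz(c,(281.6,188),.112);b=atz(c,(330.4,198.4),.112);print(a,b,(a+b)/2,np.degrees(np.arctan2(*(a-b)[[1,0]])),np.linalg.norm(a-b))
for n,z in (('stand',.02),('trivet',.012),('pot',.065)):
    r=vision.regions_of('top',n)[0]; m=r['region'].astype(np.uint8)
    k=max(cv2.findContours(m,cv2.RETR_EXTERNAL,cv2.CHAIN_APPROX_NONE)[0],key=cv2.contourArea)
    P=np.array([atz(c,p,z)[:2] for p in k[:,0].astype(float)],np.float32)
    print(n,r['score'],cv2.minAreaRect(P),cv2.minEnclosingCircle(P))
c2=snap('side');M=(a+b)/2
print(proj(c2,[a,b,M]).round(1).tolist()); lm('side',c2,['stand','trivet','pot'])
"
```

```text
[0.63127636 0.05901869 0.112     ] [ 0.6122272  -0.02182489  0.112     ] [0.62175178 0.0185969  0.112     ] 76.74125468869539 0.08305754048223035
stand 0.89 ((0.5275940895080566, 0.025679979473352432), (0.0776810422539711, 0.08191224187612534), 89.244140625) ((0.528310239315033, 0.024097343906760216), 0.04217667505145073)
trivet 0.98 ((0.5804331302642822, -0.06694179773330688), (0.07918067276477814, 0.07912720739841461), 29.02743911743164) ((0.5805100202560425, -0.06728439033031464), 0.052449505776166916)
pot 0.55 ((0.494269996881485, 0.3049594759941101), (0.14206041395664215, 0.12206452339887619), 49.601051330566406) ((0.494174063205719, 0.30754780769348145), 0.08120317757129669)
[[274.0, 223.4], [297.9, 206.3], [286.3, 214.6]]
side stand land [([0.532, 0.027, -0.002], 0.86)]
side stand find [([0.528, 0.041, 0.017], 0.97)]
side trivet land [([0.581, -0.069, 0.003], 0.68)]
side trivet find [([0.579, -0.061, 0.013], 0.8)]
side pot land [([0.494, 0.312, 0.004], 0.7), ([0.579, -0.332, 0.002], 0.6)]
side pot find [([0.495, 0.3, 0.041], 0.84)]
```

{"api": "move_arm", "payload": {
  "series": [
    [[0.029,-0.044,0,-10,1],[0.058,-0.088,0,-20,1],[0.087,-0.132,0,-30,1],[0.116,-0.176,0,-40,1],[0.14,-0.212,0,-50,1]]
  ]
}}

```text
t: 18.38
tool_pos: [0.6217, -0.0023, 0.2234]
ee_rot: [2.517, 1.88, 0.001]
contact_force: [0.3, 0.0, 0.6]
grip_width: 1.001
grip_force: 0.0
```

```bash
python3 -c "
from h import *
go(.624,.0188,.087,-13.3)"
```

```text
t 18.38 pos [ 0.6217 -0.0023  0.2234] ya -16.5 grip 1.001 0.0 -> mm [ 20.8  -3.8 136.4] len 138 roll -3.2
```

{"api": "move_arm", "payload": {
  "series": [
    [[0.014,-0.002,0,-2,1],[0.021,-0.004,0.02,-3.2,1],[0.021,-0.004,0.06,-3.2,1],[0.021,-0.004,0.1,-3.2,1],[0.021,-0.004,0.115,-3.2,1]]
  ]
}}

```text
t: 19.0
tool_pos: [0.6224, 0.0161, 0.105]
ee_rot: [-2.47, -1.937, 0.006]
contact_force: [-1.2, -0.1, -0.3]
grip_width: 0.997
grip_force: 0.0
```

```bash
python3 -c "
from h import *
go(.624,.0188,.087,-13.3)
c=snap('side');cv2.imwrite('pics/s4.png',cv2.resize(c['img'][150:290,220:380],None,fx=4,fy=4)[:,:,::-1])"
```

```text
t 19.0 pos [0.6224 0.0161 0.105 ] ya -13.8 grip 0.997 0.0 -> mm [ 3.1  1.  18. ] len 18 roll -0.5
```

View pics/s4.png

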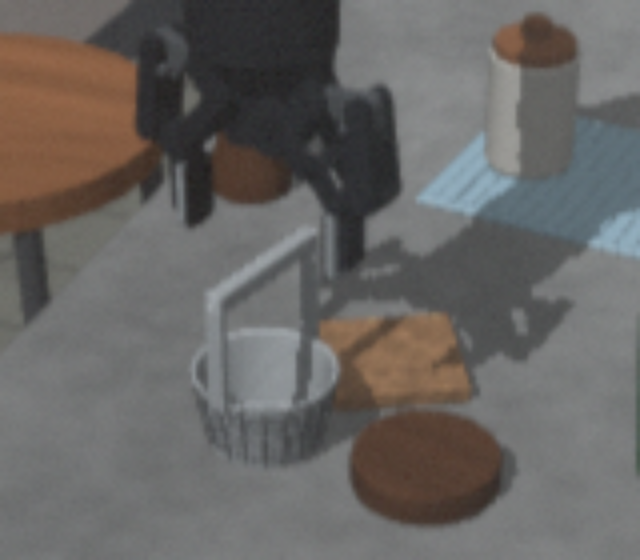

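The fingertips at crop (190,220) and (345,270) straddle the bar middle at (262,265). Descending and gripping.

{"api": "move_arm", "payload": {
  "series": [
    [[0.001,0,0.008,0,1],[0.001,0,0.015,0,1],[0.001,0,0.018,0,0.8],[0.001,0,0.018,0,0.3],[0.001,0,0.018,0,0]]
  ]
}}

```text
t: 19.68
tool_pos: [0.6243, 0.0179, 0.0908]
ee_rot: [2.47, 1.941, 0.001]
contact_force: [0.4, 0.4, 0.2]
grip_width: 0.382
grip_force: 0.0
```

{"api": "move_arm", "payload": {
  "series": [
    [[0,0,0,0,0],[0,0,0,0,0],[0,0,0,0,0],[0,0,0,0,0],[0,0,0,0,0]]
  ]
}}

```text
t: 20.3
tool_pos: [0.6242, 0.0179, 0.0906]
ee_rot: [2.47, 1.941, 0.001]
contact_force: [-0.5, 0.2, 3.7]
grip_width: 0.104
grip_force: 60.0
```

```bash
python3 -c "
from h import *
go(.497,.309,.2,-13.3)"
```

```text
t 20.3 pos [0.6242 0.0179 0.0906] ya -13.7 grip 0.104 60.0 -> mm [ 252.9 -192.3 -109.4] len 336 roll -0.4
```

{"api": "move_arm", "payload": {
  "series": [
    [[0,0,-0.01,0,0],[0,0,-0.04,0,0],[0,0,-0.08,0,0],[0,0,-0.105,0,0],[0.015,-0.011,-0.112,0,0]]
  ]
}}

```text
t: 20.92
tool_pos: [0.6176, 0.0347, 0.2045]
ee_rot: [2.47, 1.938, 0.004]
contact_force: [-0.0, 0.6, -1.3]
grip_width: 0.102
grip_force: 59.5
```

{"api": "move_arm", "payload": {
  "series": [
    [[0.04,-0.03,0,0,0],[0.084,-0.064,0,0,0],[0.128,-0.0975,0,0,0],[0.172,-0.131,0,0,0],[0.21,-0.16,0,0,0]]
  ]
}}

```text
t: 21.55
tool_pos: [0.5087, 0.2794, 0.2008]
ee_rot: [-2.468, -1.943, 0.003]
contact_force: [-0.2, -0.3, -1.6]
grip_width: 0.099
grip_force: 59.5
```

```bash
python3 -c "
from h import *
go(.497,.309,.2,-13.3)"
```

```text
t 21.55 pos [0.5087 0.2794 0.2008] ya -13.6 grip 0.099 59.5 -> mm [ 26.1 -18.3   0.8] len 32 roll -0.3
```

{"api": "move_arm", "payload": {
  "series": [
    [[0.015,-0.01,0,0,0],[0.026,-0.0183,0,0,0],[0.026,-0.0183,0.01,0,0],[0.026,-0.0183,0.015,0,0],[0.026,-0.0183,0.015,0,0]]
  ]
}}

```text
t: 22.18
tool_pos: [0.4996, 0.3053, 0.1861]
ee_rot: [-2.471, -1.939, 0.003]
contact_force: [0.4, -0.4, -1.4]
grip_width: 0.105
grip_force: 59.4
```

```bash
python3 -c "
from h import *
go(.497,.309,.097)
c=snap('top');lm('top',c,['pot','strainer']);i1=c['img'][200:350,70:230]
c=snap('side');lm('side',c,['pot','strainer']);i2=c['img'][230:410,220:360]
cv2.imwrite('pics/p5.png',np.hstack([cv2.resize(i,(390,440)) for i in (i1,i2)])[:,:,::-1])"
```

```text
t 22.18 pos [0.4996 0.3053 0.1861] ya -13.8 grip 0.105 59.4 -> mm [ 3.1 -3.3 89.1] len 89 roll None
top pot land [([0.502, 0.309, -0.0], 0.75), ([0.513, -0.323, 0.004], 0.49)]
top pot find [([0.485, 0.297, 0.026], 0.61), ([0.493, 0.304, 0.121], 0.42)]
top strainer land [([0.502, 0.305, 0.096], 0.68)]
top strainer find [([0.498, 0.302, 0.12], 0.65)]
side pot land [([0.494, 0.309, 0.003], 0.94)]
side pot find [([0.492, 0.311, 0.034], 0.7), ([0.507, 0.303, 0.13], 0.36)]
side strainer land [([0.502, 0.31, 0.097], 0.89)]
side strainer find [([0.507, 0.303, 0.128], 0.95)]
```

View pics/p5.png

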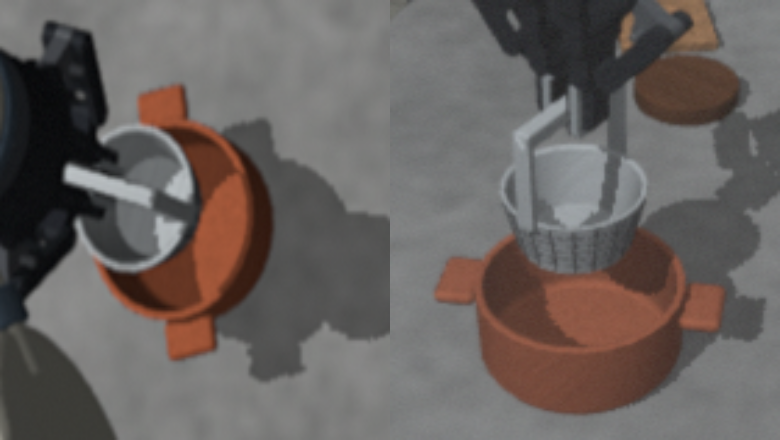

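The strainer hangs upright over the pot, about 5 mm off centre. I'll shift it (3,-3) mm and lower it.

{"api": "move_arm", "payload": {
  "series": [
    [[0.003,-0.003,0.01,0,0],[0.003,-0.003,0.03,0,0],[0.003,-0.003,0.05,0,0],[0.003,-0.003,0.065,0,0],[0.003,-0.003,0.072,0,0]]
  ]
}}

```text
t: 23.3
tool_pos: [0.4966, 0.3097, 0.1132]
ee_rot: [-2.47, -1.941, 0.004]
contact_force: [0.6, 0.0, -1.5]
grip_width: 0.106
grip_force: 59.4
```

{"api": "move_arm", "payload": {
  "series": [
    [[0,0,0.003,0,0],[0,0,0.006,0,0],[0,0,0.009,0,0],[0,0,0.011,0,0],[0,0,0.011,0,0]]
  ]
}}

```text
t: 23.92
tool_pos: [0.4972, 0.3101, 0.1042]
ee_rot: [-2.47, -1.941, 0.0]
contact_force: [-0.5, -0.4, -1.8]
grip_width: 0.098
grip_force: 59.4
```

```bash
python3 -c "
from h import *
go(.497,.309,.097)"
```

```text
t 23.93 pos [0.4972 0.3101 0.1042] ya -13.7 grip 0.098 59.4 -> mm [-1.1  0.1  7.2] len 7 roll None
```

{"api": "move_arm", "payload": {
  "series": [
    [[0,0,0.002,0,0],[0,0,0.004,0,0],[0,0,0.006,0,0],[0,0,0.007,0,0],[0,0,0.007,0,0]]
  ]
}}

```text
t: 24.55
tool_pos: [0.4972, 0.3101, 0.0971]
ee_rot: [-2.47, -1.941, 0.0]
contact_force: [0.3, -0.5, -0.7]
grip_width: 0.103
grip_force: 59.4
```

{"api": "move_arm", "payload": {
  "series": [
    [[0,0,0.001,0,0],[0,0,0.001,0,0],[0,0,0.001,0,0.6],[0,0,0.001,0,0.6],[0,0,0.001,0,0.6]]
  ]
}}

```text
t: 25.18
tool_pos: [0.4973, 0.3101, 0.0964]
ee_rot: [2.47, 1.941, 0.0]
contact_force: [0.2, 0.3, -0.5]
grip_width: 0.596
grip_force: 0.0
```

{"api": "move_arm", "payload": {
  "series": [
    [[0,0,0,0,0.6],[0,0,-0.02,0,0.6],[0,0,-0.06,0,0.6],[0,0,-0.1,0,1],[-0.04,0.03,-0.12,0,1]]
  ]
}}

```text
t: 25.8
tool_pos: [0.5169, 0.2663, 0.2212]
ee_rot: [2.465, 1.947, 0.009]
contact_force: [0.2, -0.9, -0.8]
grip_width: 0.985
grip_force: 0.0
```

```bash
python3 -c "
from h import *
c=snap('top');lm('top',c,['pot','strainer','bottle','jar'])
c=snap('side');lm('side',c,['pot','strainer','bottle','jar']);i2=c['img'][230:410,220:360]
cv2.imwrite('pics/p6.png',cv2.resize(i2,(420,540))[:,:,::-1])
go(.466,-.3156,.22,-105)"
```

```text
top pot land [([0.499, 0.309, 0.006], 0.68), ([0.499, 0.306, -0.001], 0.59)]
top pot find [([0.495, 0.301, 0.046], 0.86), ([0.569, -0.321, 0.097], 0.53)]
top strainer land [([0.497, 0.311, 0.008], 0.89), ([0.579, -0.068, 0.002], 0.29)]
top strainer find [([0.494, 0.313, 0.031], 0.82), ([0.509, -0.305, 0.007], 0.64)]
top bottle land [([0.464, -0.316, 0.007], 0.76)]
top bottle find [([0.464, -0.303, 0.116], 0.66)]
top jar land [([0.58, -0.329, 0.007], 0.93)]
top jar find [([0.572, -0.319, 0.098], 0.75), ([0.497, 0.306, 0.047], 0.27)]
side pot land [([0.497, 0.311, 0.003], 0.76), ([0.521, -0.328, -0.003], 0.29)]
side pot find [([0.478, 0.334, 0.051], 0.7)]
side strainer land [([0.5, 0.313, 0.005], 0.96)]
side strainer find [([0.503, 0.292, 0.043], 0.81), ([0.515, -0.295, 0.001], 0.33)]
side bottle land [([0.466, -0.318, 0.008], 0.78)]
side bottle find [([0.465, -0.295, 0.078], 0.87)]
side jar land [([0.579, -0.335, 0.001], 0.7), ([0.58, -0.068, 0.001], 0.47)]
side jar find [([0.571, -0.31, 0.061], 0.75)]
t 26.7 pos [0.5169 0.2642 0.2162] ya -13.7 grip 1.002 0.0 -> mm [-575.4   87.4   -3.8] len 582 roll 91.3
```

View pics/p6.png

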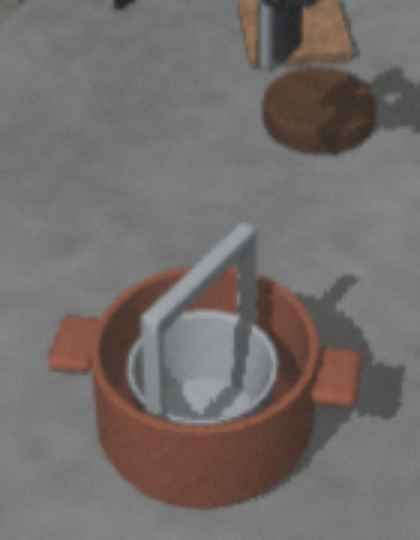

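The strainer stands upright and centred in the pot, with the bottle and jar still on the mat. Next is the jar.

```bash
python3 -c "
from h import *
go(.576,-.3306,.2162,-66.9)"
```

```text
t 26.7 pos [0.5169 0.2642 0.2162] ya -13.7 grip 1.002 0.0 -> mm [-564.   197.9    0. ] len 598 roll 53.2
```

{"api": "move_arm", "payload": {
  "series": [
    [[-0.054,0.019,0,0,1],[-0.108,0.038,0,0,1],[-0.162,0.057,0,0,1],[-0.218,0.0765,0,0,1],[-0.274,0.096,0,0,1]]
  ]
}}

```text
t: 27.32
tool_pos: [0.5454, -0.0266, 0.2165]
ee_rot: [2.469, 1.941, 0.001]
contact_force: [0.9, 0.4, -0.1]
grip_width: 1.002
grip_force: 0.0
```

{"api": "move_arm", "payload": {
  "series": [
    [[-0.056,0.0197,0,10,1],[-0.112,0.0393,0,20,1],[-0.168,0.059,0,31,1],[-0.224,0.0786,0,42,1],[-0.27,0.095,0,52,1]]
  ]
}}

```text
t: 27.95
tool_pos: [0.5738, -0.312, 0.2161]
ee_rot: [3.073, 0.651, 0.0]
contact_force: [0.9, 0.3, -0.2]
grip_width: 1.0
grip_force: 0.0
```

```bash
python3 -c "
from h import *
go(.576,-.3306,.055,-66.9)"
```

```text
t 27.95 pos [ 0.5738 -0.312   0.2161] ya -66.1 grip 1.0 0.0 -> mm [ -5.5  17.9 161.1] len 162 roll 0.8
```

{"api": "move_arm", "payload": {
  "series": [
    [[-0.0055,0.018,0,0.8,1],[-0.0055,0.018,0.04,0.8,1],[-0.0055,0.018,0.09,0.8,1],[-0.0055,0.018,0.13,0.8,1],[-0.0055,0.018,0.147,0.8,1]]
  ]
}}

```text
t: 28.58
tool_pos: [0.5754, -0.3266, 0.0661]
ee_rot: [-3.071, -0.644, 0.005]
contact_force: [0.1, 0.3, -0.7]
grip_width: 0.999
grip_force: 0.0
```

{"api": "move_arm", "payload": {
  "series": [
    [[0,0,0.005,0,1],[0,0,0.01,0,1],[0,0,0.013,0,1],[0,0,0.013,0,1],[0,0,0.013,0,1]]
  ]
}}

```text
t: 29.2
tool_pos: [0.5767, -0.3284, 0.057]
ee_rot: [3.075, 0.641, 0.001]
contact_force: [0.3, -0.2, -0.3]
grip_width: 1.0
grip_force: 0.0
```

```bash
python3 -c "
from h import *
go(.576,-.3306,.055,-66.9)"
```

```text
t 29.2 pos [ 0.5767 -0.3284  0.057 ] ya -66.5 grip 1.0 0.0 -> mm [-1.5  1.7  2. ] len 3 roll 0.4
```

{"api": "move_arm", "payload": {
  "series": [
    [[-0.001,0.002,0.002,0.4,1],[-0.001,0.002,0.002,0.4,0.8],[-0.001,0.002,0.002,0.4,0.6],[-0.001,0.002,0.002,0.4,0.4],[-0.001,0.002,0.002,0.4,0.3]]
  ]
}}

```text
t: 29.82
tool_pos: [0.5764, -0.3304, 0.0547]
ee_rot: [3.078, 0.63, 0.001]
contact_force: [-0.2, 1.8, 2.6]
grip_width: 0.686
grip_force: 65.6
```

{"api": "move_arm", "payload": {
  "series": [
    [[0,0,0,0,0.3],[0,0,0,0,0.3],[0,0,0,0,0.3],[0,0,-0.005,0,0.3],[0,0,-0.03,0,0.3]]
  ]
}}

```text
t: 30.45
tool_pos: [0.5743, -0.3294, 0.0799]
ee_rot: [-3.072, -0.629, 0.01]
contact_force: [-0.3, 0.1, -4.2]
grip_width: 0.681
grip_force: 65.6
```

```bash
python3 -c "
from h import *
go(.579,-.069,.16,-66.9)"
```

```text
t 30.45 pos [ 0.5743 -0.3294  0.0799] ya -66.9 grip 0.681 65.6 -> mm [ 106.2 -238.2  -79.1] len 273 roll 0.0
```

{"api": "move_arm", "payload": {
  "series": [
    [[0,0,-0.04,0,0.3],[0,-0.002,-0.075,0,0.3],[0.015,-0.035,-0.08,0,0.3],[0.036,-0.083,-0.08,0,0.3],[0.057,-0.131,-0.08,0,0.3]]
  ]
}}

```text
t: 31.08
tool_pos: [0.5765, -0.1864, 0.1625]
ee_rot: [-3.077, -0.628, 0.004]
contact_force: [1.3, 0.1, -5.6]
grip_width: 0.682
grip_force: 66.0
```

{"api": "move_arm", "payload": {
  "series": [
    [[0.02,-0.045,0,0,0.3],[0.037,-0.083,0,0,0.3],[0.046,-0.102,0,0,0.3],[0.048,-0.106,0,0,0.3],[0.048,-0.106,0.02,0,0.3]]
  ]
}}

```text
t: 31.7
tool_pos: [0.5808, -0.0724, 0.1452]
ee_rot: [3.076, 0.629, 0.005]
contact_force: [0.6, 0.2, -4.5]
grip_width: 0.685
grip_force: 66.2
```

```bash
python3 -c "
from h import *
go(.579,-.069,.0605,-66.9)"
```

```text
t 31.7 pos [ 0.5808 -0.0724  0.1452] ya -66.9 grip 0.685 66.2 -> mm [-0.5 -4.  84.7] len 85 roll 0.0
```

{"api": "move_arm", "payload": {
  "series": [
    [[0,-0.002,0.02,0,0.3],[0,-0.002,0.045,0,0.3],[0,-0.002,0.062,0,0.3],[0,-0.002,0.07,0,0.3],[0,-0.002,0.07,0,0.3]]
  ]
}}

```text
t: 32.33
tool_pos: [0.5786, -0.0696, 0.0736]
ee_rot: [-3.078, -0.629, 0.002]
contact_force: [0.3, -0.0, -3.5]
grip_width: 0.685
grip_force: 66.1
```

```bash
python3 -c "
from h import *
go(.579,-.069,.0605,-66.9)
c=snap('side','s7.png');lm('side',c,['jar','trivet'])
c=snap('top');lm('top',c,['jar','trivet'])"
```

```text
t 32.33 pos [ 0.5786 -0.0696  0.0736] ya -66.9 grip 0.685 66.1 -> mm [ 0.6 -0.4 13.1] len 13 roll 0.0
side jar land [([0.579, -0.07, 0.021], 0.58)]
side jar find [([0.578, -0.047, 0.068], 0.84)]
side trivet land [([0.583, -0.068, 0.002], 0.75), ([0.745, -0.238, -0.003], 0.64)]
side trivet find [([0.575, -0.047, 0.012], 0.71), ([0.503, 0.294, 0.046], 0.61)]
top jar land [([0.58, -0.07, 0.027], 0.87)]
top jar find [([0.554, -0.069, 0.087], 0.74)]
top trivet land [([0.578, -0.07, 0.003], 0.73)]
top trivet find [([0.551, -0.067, 0.012], 0.95), ([0.532, 0.044, 0.016], 0.35)]
```

{"api": "move_arm", "payload": {
  "series": [
    [[0,-0.001,0.004,0,0.3],[0,-0.001,0.007,0,0.3],[0,-0.001,0.009,0,0.3],[0,-0.001,0.011,0,0.3],[0,-0.001,0.0115,0,0.3]]
  ]
}}

```text
t: 33.45
tool_pos: [0.5785, -0.0685, 0.0625]
ee_rot: [-3.078, -0.63, 0.0]
contact_force: [0.1, 1.0, -5.4]
grip_width: 0.682
grip_force: 66.1
```

{"api": "move_arm", "payload": {
  "series": [
    [[0,0,0.001,0,0.3],[0,0,0.002,0,0.3],[0,0,0.002,0,0.3],[0,0,0.002,0,0.3],[0,0,0.002,0,0.3]]
  ]
}}

```text
t: 34.08
tool_pos: [0.5786, -0.0685, 0.0608]
ee_rot: [3.078, 0.63, 0.0]
contact_force: [-0.5, -0.4, -5.0]
grip_width: 0.683
grip_force: 66.2
```

{"api": "move_arm", "payload": {
  "series": [
    [[0,0,0.001,0,0.3],[0,0,0.0015,0,0.3],[0,0,0.0015,0,0.3],[0,0,0.0015,0,0.3],[0,0,0.0015,0,0.3]]
  ]
}}

```text
t: 34.7
tool_pos: [0.5788, -0.0684, 0.0606]
ee_rot: [3.077, 0.63, 0.002]
contact_force: [-4.0, 2.3, 5.4]
grip_width: 0.684
grip_force: 66.9
```

Contact. Releasing and backing off, then on to the bottle.

{"api": "move_arm", "payload": {
  "series": [
    [[0,0,0,0,0.8],[0,0,0,0,1],[0,0,0,0,1],[0,0,0,0,1],[0,0,-0.01,0,1]]
  ]
}}

```text
t: 35.33
tool_pos: [0.5779, -0.0684, 0.0685]
ee_rot: [-3.077, -0.63, 0.003]
contact_force: [-0.2, 0.8, 0.2]
grip_width: 0.997
grip_force: 0.0
```

{"api": "move_arm", "payload": {
  "series": [
    [[0,0,-0.02,0,1],[0,0,-0.06,0,1],[0,0,-0.11,0,1],[-0.01,0.03,-0.15,0,1],[-0.03,0.075,-0.155,0,1]]
  ]
}}

```text
t: 35.95
tool_pos: [0.5821, -0.1494, 0.2316]
ee_rot: [3.072, 0.633, 0.014]
contact_force: [0.9, -0.4, -0.0]
grip_width: 1.0
grip_force: 0.0
```

```bash
python3 -c "
from h import *
c=snap('top');lm('top',c,['jar'])
go(.466,-.3156,.22,-105)"
```

```text
top jar land [([0.582, -0.069, 0.01], 0.65)]
top jar find [([0.572, -0.065, 0.103], 0.91)]
t 36.1 pos [ 0.5805 -0.1513  0.2266] ya -67.1 grip 0.995 0.0 -> mm [-169.5  106.6    6.4] len 200 roll 37.9
```

{"api": "move_arm", "payload": {
  "series": [
    [[-0.042,0.027,0,8,1],[-0.085,0.054,0,17,1],[-0.128,0.081,0,26,1],[-0.1695,0.1066,0,34,1],[-0.1695,0.1066,0,37.9,1]]
  ]
}}

```text
t: 36.72
tool_pos: [0.4648, -0.3155, 0.225]
ee_rot: [3.114, -0.414, 0.0]
contact_force: [0.1, 0.2, 1.3]
grip_width: 0.999
grip_force: 0.0
```

```bash
python3 -c "
from h import *
go(.466,-.3156,.0785,-105)"
```

```text
t 36.73 pos [ 0.4648 -0.3155  0.225 ] ya -105.1 grip 0.999 0.0 -> mm [  1.2  -0.3 146.5] len 147 roll -0.1
```

{"api": "move_arm", "payload": {
  "series": [
    [[0.001,0,0.03,0,1],[0.001,0,0.07,0,1],[0.001,0,0.11,0,1],[0.001,0,0.13,0,1],[0.001,0,0.14,0,1]]
  ]
}}

```text
t: 37.35
tool_pos: [0.4676, -0.3136, 0.0839]
ee_rot: [-3.115, 0.403, 0.001]
contact_force: [-0.5, 0.5, 1.0]
grip_width: 0.996
grip_force: 0.0
```

{"api": "move_arm", "payload": {
  "series": [
    [[0,0,0.003,0,1],[0,0,0.006,0,1],[0,0,0.006,0,1],[0,0,0.006,0,0.8],[0,0,0.006,0,0.6]]
  ]
}}

```text
t: 37.98
tool_pos: [0.4676, -0.3144, 0.0787]
ee_rot: [3.115, -0.404, 0.001]
contact_force: [-1.1, -2.3, 1.2]
grip_width: 0.613
grip_force: 0.7
```

{"api": "move_arm", "payload": {
  "series": [
    [[0,0,0,0,0.4],[0,0,0,0,0.2],[0,0,0,0,0.2],[0,0,0,0,0.2],[0,0,0,0,0.2]]
  ]
}}

```text
t: 38.6
tool_pos: [0.4677, -0.3145, 0.079]
ee_rot: [3.115, -0.404, 0.002]
contact_force: [-0.8, -0.3, 5.7]
grip_width: 0.587
grip_force: 63.2
```

```bash
python3 -c "
from h import *
go(.53,.026,.22,-105)"
```

```text
t 38.6 pos [ 0.4677 -0.3145  0.079 ] ya -104.8 grip 0.587 63.2 -> mm [ -26.4 -345.  -141.3] len 374 roll 0.2
```

{"api": "move_arm", "payload": {
  "series": [
    [[0,0,-0.01,0,0.2],[0,0,-0.05,0,0.2],[0,0,-0.1,0,0.2],[0,-0.01,-0.135,0,0.2],[-0.003,-0.045,-0.142,0,0.2]]
  ]
}}

```text
t: 39.22
tool_pos: [0.4763, -0.2707, 0.223]
ee_rot: [3.114, -0.407, 0.004]
contact_force: [0.2, -0.7, -3.8]
grip_width: 0.59
grip_force: 63.4
```

{"api": "move_arm", "payload": {
  "series": [
    [[-0.004,-0.055,0,0,0.2],[-0.009,-0.11,0,0,0.2],[-0.013,-0.165,0,0,0.2],[-0.017,-0.22,0,0,0.2],[-0.02,-0.265,0,0,0.2]]
  ]
}}

```text
t: 39.85
tool_pos: [0.5237, -0.0062, 0.2194]
ee_rot: [-3.115, 0.402, 0.004]
contact_force: [1.0, -0.8, -1.8]
grip_width: 0.589
grip_force: 63.3
```

```bash
python3 -c "
from h import *
go(.531,.026,.0925,-105)"
```

```text
t 39.85 pos [ 0.5237 -0.0062  0.2194] ya -104.7 grip 0.589 63.3 -> mm [ -0.8 -33.  126.9] len 131 roll 0.3
```

{"api": "move_arm", "payload": {
  "series": [
    [[-0.001,-0.02,0,0,0.2],[-0.001,-0.033,0.02,0,0.2],[-0.001,-0.033,0.06,0,0.2],[-0.001,-0.033,0.095,0,0.2],[-0.001,-0.033,0.108,0,0.2]]
  ]
}}

```text
t: 40.48
tool_pos: [0.5294, 0.0233, 0.1076]
ee_rot: [3.115, -0.405, -0.011]
contact_force: [-0.3, -1.0, -2.9]
grip_width: 0.587
grip_force: 63.4
```

{"api": "move_arm", "payload": {
  "series": [
    [[0,0,0.003,0,0.2],[0,0,0.005,0,0.2],[0,0,0.007,0,0.2],[0,0,0.007,0,0.2],[0,0,0.007,0,0.2]]
  ]
}}

```text
t: 41.1
tool_pos: [0.5319, 0.0236, 0.1058]
ee_rot: [-3.115, 0.404, -0.001]
contact_force: [0.5, -0.6, -3.3]
grip_width: 0.589
grip_force: 63.5
```

```bash
python3 -c "
from h import *
go(.531,.026,.0925,-105)
c=snap('side');lm('side',c,['bottle','stand'])
c=snap('top');lm('top',c,['bottle','stand'])"
```

```text
t 41.1 pos [0.5319 0.0236 0.1058] ya -104.8 grip 0.589 63.5 -> mm [-1.4 -2.1 13.3] len 14 roll 0.2
side bottle land [([0.532, 0.023, 0.032], 0.74), ([0.745, -0.239, -0.002], 0.73)]
side bottle find [([0.522, 0.041, 0.093], 0.77), ([0.476, 0.332, 0.049], 0.5)]
side stand land [([0.532, 0.029, -0.004], 0.94)]
side stand find [([0.522, 0.05, 0.019], 0.69)]
top bottle land [([0.532, 0.023, 0.033], 0.71), ([0.498, 0.308, 0.002], 0.22)]
top bottle find [([0.506, 0.016, 0.099], 0.74), ([0.495, 0.316, 0.039], 0.51)]
top stand land [([0.528, 0.029, -0.005], 0.95)]
top stand find [([0.504, 0.028, 0.019], 0.58)]
```

{"api": "move_arm", "payload": {
  "series": [
    [[-0.001,-0.003,0.004,0,0.2],[-0.001,-0.003,0.007,0,0.2],[-0.001,-0.003,0.009,0,0.2],[-0.001,-0.003,0.011,0,0.2],[-0.001,-0.003,0.0115,0,0.2]]
  ]
}}

```text
t: 42.22
tool_pos: [0.5314, 0.0268, 0.0936]
ee_rot: [3.116, -0.404, -0.0]
contact_force: [0.8, -0.4, -3.3]
grip_width: 0.588
grip_force: 63.5
```

{"api": "move_arm", "payload": {
  "series": [
    [[0,0,0.001,0,0.2],[0,0,0.002,0,0.2],[0,0,0.002,0,0.2],[0,0,0.002,0,0.2],[0,0,0.002,0,0.2]]
  ]
}}

```text
t: 42.85
tool_pos: [0.5318, 0.0266, 0.0931]
ee_rot: [3.116, -0.404, 0.002]
contact_force: [-2.3, -0.7, 5.0]
grip_width: 0.59
grip_force: 64.2
```

Contact; release and retreat.

{"api": "move_arm", "payload": {
  "series": [
    [[0,0,0,0,0.8],[0,0,0,0,1],[0,0,0,0,1],[0,0,0,0,1],[0,0,-0.01,0,1]]
  ]
}}

```text
t: 43.48
tool_pos: [0.5309, 0.0268, 0.1011]
ee_rot: [3.115, -0.404, -0.003]
contact_force: [0.5, -0.4, 0.0]
grip_width: 0.997
grip_force: 0.0
```

{"api": "move_arm", "payload": {
  "series": [
    [[0,0,-0.02,0,1],[0,0,-0.06,0,1],[0,0,-0.11,0,1],[0,0.03,-0.14,0,1],[0,0.09,-0.15,0,1]]
  ]
}}

```text
t: 44.1
tool_pos: [0.5093, -0.06, 0.2567]
ee_rot: [-3.116, 0.398, -0.011]
contact_force: [0.8, -0.1, 0.0]
grip_width: 1.003
grip_force: 0.0
```

{"api": "move_arm", "payload": {
  "series": [
    [[0,0.05,0,0,1],[0,0.1,0,0,1],[0,0.13,0,0,1],[0,0.13,0,0,1],[0,0.13,0,0,1]]
  ]
}}

```text
t: 44.72
tool_pos: [0.4756, -0.1856, 0.253]
ee_rot: [-3.116, 0.404, -0.002]
contact_force: [-0.5, 0.9, -0.6]
grip_width: 1.001
grip_force: 0.0
```

```bash
python3 -c "
from h import *
N=['bottle','stand','jar','trivet','strainer','pot']
c=snap('top','t9.png');lm('top',c,N);c=snap('side','s9.png');lm('side',c,N);st()"
```

```text
top bottle land [([0.529, 0.026, 0.021], 0.78)]
top bottle find [([0.525, 0.025, 0.131], 0.77)]
top stand land [([0.528, 0.024, -0.005], 0.69)]
top stand find [([0.51, 0.018, 0.015], 0.75)]
top jar land [([0.578, -0.068, 0.01], 0.74)]
top jar find []
top trivet land [([0.575, -0.068, 0.001], 0.79), ([0.4, -0.036, -0.003], 0.34)]
top trivet find [([0.558, -0.055, 0.011], 0.64)]
top strainer land [([0.495, 0.309, 0.005], 0.62)]
top strainer find [([0.496, 0.316, 0.036], 0.8)]
top pot land [([0.502, 0.309, -0.002], 0.79)]
top pot find [([0.493, 0.302, 0.047], 0.64)]
side bottle land [([0.531, 0.025, 0.022], 0.89)]
side bottle find [([0.525, 0.046, 0.096], 0.57)]
side stand land [([0.531, 0.026, -0.002], 0.87)]
side stand find [([0.519, 0.055, 0.016], 0.82)]
side jar land [([0.581, -0.068, 0.01], 0.67), ([0.742, -0.241, -0.002], 0.38)]
side jar find [([0.59, -0.05, 0.089], 0.68)]
side trivet land [([0.582, -0.066, -0.001], 0.67)]
side trivet find [([0.599, -0.032, 0.013], 0.49)]
side strainer land [([0.5, 0.316, 0.004], 0.9)]
side strainer find [([0.503, 0.292, 0.046], 0.61)]
side pot land [([0.495, 0.313, 0.004], 0.94)]
side pot find [([0.478, 0.336, 0.052], 0.8)]
t 46.02 pos [ 0.4754 -0.186   0.2518] R [[0.967, -0.255, 0.0], [-0.255, -0.967, 0.0], [0.0, -0.0, -1.0]] grip 0.9991388448061844 0.0 F [ 0.8  0.3 -1.6]
```

View pics/t9.png

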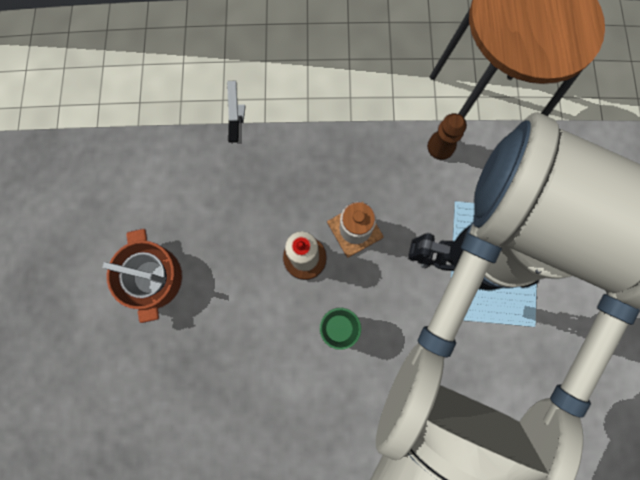

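View pics/s9.png

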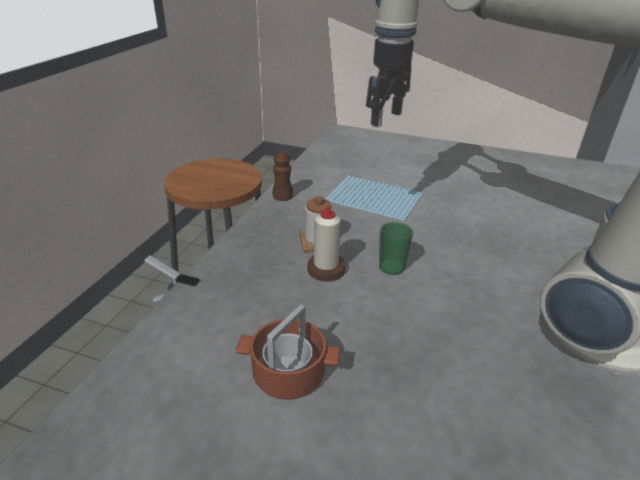

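The bottle (302,247) and jar (357,220) are back on their bases, and the strainer (143,275) is in the pot. The bystanders haven't moved and the arm is clear, so I'm handing in.

```bash
python3 -c "
from bench import job
print(job.finish_job())"
```

```text
the job is handed in; nothing more can be done
None
```

I've handed the job in: the strainer stands in the pot, the bottle is on its stand, the jar is on its trivet, and the tumbler, mill and pot look unmoved; the hand-in returned no verdict.

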